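# Fit the last leg into a frame corner and hold it for tacking

### The arm

A 6-joint arm with a two-finger parallel gripper is mounted at the origin on the work surface. World frame = base frame: x ahead of the robot, y to its left, z up, the work surface at z = 0. Lengths are in m, angles in rad, forces in N, time in s.
With the tool pointing down it reaches from about 0.25 to 0.775 m from the base axis. Payload 4 kg.
Tool frame: the origin (TCP) lies between the finger pads; the fingertips stand 14 mm ahead of it and the grasp point (between the pads) lies 5 mm behind it (nose_length is the distance from the TCP to the fingertips, in m); z points along the fingers, y is the line along which they close (so a half turn about z gives the same grasp; the last joint's range is limited). The gripper opens to 94 mm and grips with 3 to 60 N. Pads are 16 mm wide; open, the fingers measure 119 mm over their backs; the gripper's body (75 mm by 177 mm) begins 78 mm behind the grasp point.
Start: joints at [1.238, 0.087, 1.371, -0, 1.684, -0.103], TCP at [0.125, 0.536, 0.22] pointing down, gripper open.
Joint ranges: [-3.1, 3.1], [-0.76, 2.03], [0.27, 2.55], [-1.08, 4.22], [0.17, 2.65], [-2.57, 2.57]. Speed limits (rad/s): [2.79, 2.79, 3.14, 3.14, 3.14, 3.14].

### API

Orientations are given as [roll, pitch, yaw] about the fixed x, y, z axes, in that order (R = Rz(yaw) Ry(pitch) Rx(roll)).
In Python, from bench import * gives the robot as it stands.
- The arm moves only by the tool move_arm, never from a script. Its argument "steps" is one flat list of numbers, 7 for each row, row after row: the turn, a rotation vector about the world's x, y, z in rad, then the shift along the world's x, y, z in m, then the opening, from 0 (shut) to 1 (fully open). A call has 1 to 12 rows; each row is the pose to reach, as a shift and turn from the pose commanded when the call began; what a row does not reach only later rows make up. A row lasts 1/10 s, in which the tool goes at most 50 mm and 8.59 degrees, less where a joint would pass 70% of its speed; a pose out of reach is approached as far as the arm can. A call with a gripper value outside its range is refused whole. The fingers move at their own pace and stop on an object; the grip force is fixed at half the most. Time passes only in rows, so rows that repeat a pose let the fingers close. It gives the time, the measured TCP pose, the force, the opening and the grip force at its end, in the units of the state.
- get_obs(): the state, without advancing time (a new reading comes with each control period).
- snapshot(name): name is "side" or "top" or "wrist"; returns (picture, depth): 384x512x3 uint8, red, green, blue; 384x512 float32, m along the optical axis (not along the pixel's ray), 0 where there is no reading.
- camera_model(name): a dict with "fx", "fy", "cx", "cy" (pixels), "rvec" (rotation vector, rad) and "tvec" (3), from world to camera coordinates, as OpenCV has them. Camera axes: x right, y down, z forward; pixel columns grow to the right and rows downward; lengths in m; the calibration is good to about 2 mm. The wrist camera is an equidistant fisheye: a pixel r from the principal point sees the ray r / f radians off the axis. A picture is of the moment at which its call begins: read the wrist's pose just before it. camera_model takes no time and is no camera call; for the wrist camera it gives the pose at the moment of the call.
- close_job(): hands the job in; it is judged then, once.
Trained networks look in the newest picture that a camera, given by its name, has taken for a name from the list of things; names that differ only in an ending like _2 or _b are one class to them, and where a whole thing is asked for, a point or a joint stands for the part that bears it (a point fixed in the world has none). Each returns a list of dicts, best first, with "score" (0 to 1); they miss things now and then, are a little off and sometimes report something else, mostly with a low value. They report only what shows in the picture. A call takes as long as a camera call. They do not tell look-alikes from the thing itself.
- silhouettes(camera, target): "pixels" (384x512 bool, what is visible of it) and "uv" ([column, row] in pixels, amid what is visible of it).
- spot_point(camera, target): "uv" ([column, row] in pixels: a listed point, or the origin of a listed thing).
The state is a dict: "time": time; "joint_positions": joint angles; "qvel": joint speeds; "joint_torque": joint torques, N m; "tool_pos": TCP position; "ee_rot": TCP orientation; "wrist_force": force on the tool from outside, world axes, zero at the start; "wrist_torque": the same for the moment, N m; "width": finger opening in m; "finger_force": force on a finger pad.
Only numpy, scipy, OpenCV 4.12 (cv2) and the standard library are available. Lean on these libraries where they do the work, as an engineer would, in place of code of your own. Each camera call takes 0.05 s, during which the arm holds its last target. There are 200 camera calls.

### The job

The scraper was left lying in the open corner of the clamped steel frame: slide it blade first, fully home, into the slot of the blue tool dock and let go of it. Then stand the loose square-tube leg on the table in that open corner, upright and flat against both rails, and keep it pressed firmly against both of them for tack welding: finish while still holding it there. Leave the locating bolt, the wire brush and the red magnet where they are.

Things in the scene. Friction and masses are not known exactly. Their poses are not given: they have to be found in the camera images.
- frame: upside-down frame of dark steel flat bar on edge, clamped and immovable; inside 250 (x) x 290 mm (y), bars 6 mm thick, 30 mm high. Origin on the table at the inner corner that has no leg; z up, interior at +x and -y of it. Press against its planes x = 0 (near rail) and y = 0 (left rail). The other three inner corners have welded legs, 40 x 40 x 90 mm
- rail_left: the frame's left rail (6 mm thick, 30 mm high, 256 mm long, part of the clamped frame); same origin and axes as the frame; its inner face is the frame's plane y = 0, running along +x from the open corner
- rail_near: the frame's near rail (6 mm thick, 30 mm high, 296 mm long, part of the clamped frame); same origin and axes as the frame; its inner face is the frame's plane x = 0, running along -y from the open corner. Beyond it, on the frame's right rail at about x = 110, y = -290 to -355 mm, stands a fixed steel and yellow table clamp, 191 mm high: keep clear of it
- leg: loose bright steel square tube, 40 x 40 mm outside, 3 mm wall, 90 mm long, standing upright on the table, open at the top, about 0.2 to 0.45 kg. Origin at the centre of its foot, z up along the tube, x and y square to its sides
- scraper: flat scraper lying on the table, blade in the frame's open corner, 170 mm long, 0.16 to 0.26 kg. Origin on the table under the middle of the blade's front edge, x out of the blade's front, z up. Steel blade x = -70 to 0 mm, 40 mm wide, 3 mm thick, 8.5 to 11.5 mm above the table; orange handle x = -170 to -68 mm, 26 mm wide, 24 mm high, resting on the table
- scraper_grip (a point): point to grip on the scraper: on the handle's centre line, 108 mm behind the blade's front edge, 12 mm above the handle's underside, near the centre of mass; same axes as the scraper
- dock: blue tool dock, fixed, 78 mm deep (x), 110 wide, 38 high, markers in its back to 92 mm. Origin on the table under the slot's mouth; slot level along +x, 56 mm deep, 50 wide, 4 to 17 mm above the table, roof open 24 mm wide along its middle: the scraper slides in flat, handle on the table. Flared ears 17 mm high up to 15 mm before the mouth. Fully home: blade's front edge at x = 50 to 56 mm
- bolt: loose brass-coloured locating bolt standing on its knurled head, 40 mm diameter, 75 mm high, to be left alone; origin at the centre of its underside
- brush: loose wire brush lying on its side, 240 mm long, wooden, to be left alone; origin under its centre, x along it
- magnet: loose red arrow-shaped welding magnet lying inside the frame near its far right corner, about 65 x 45 mm, 15 mm thick, to be left alone; origin under its centre
Not all that is in view belongs to the job. There is more than one size of the scraper; the job needs the smallest. What is meant by the leg is not green, and is the larger of those in its own colour.

How it is judged:
On the way, in this order (a step that is already met when the one before it is completed fails the run):
1. the scraper's blade is home in the dock's slot (front edge at least 45 mm past the mouth), lying flat, and let go (x of scraper in the frame of dock between 0.045 and 0.06 m and y of scraper in the frame of dock between -0.012 and 0.012 m and height (world z) of scraper below 0.008 m and angle between scraper's own z axis and vertical below 0.12 rad and angle between the x axis of scraper and the x axis of dock, either way round below 0.25 rad and contact force between each of the arm, the fingers and scraper below 0.1 N), for 0.2 s.
2. the leg stands upright and square in the open corner and is pressed against both rails by the fingers (contact force between leg and rail_left above 3 N and contact force between leg and rail_near above 3 N and contact force between the fingers and leg above 2 N and height (world z) of leg below 0.003 m and angle between leg's own z axis and vertical below 0.05 rad and (angle between the x axis of leg and the x axis of frame, either way round below 0.05 rad or angle between the x axis of leg and the y axis of frame, either way round below 0.05 rad) and x of leg in the frame of frame between 0.016 and 0.024 m and y of leg in the frame of frame between -0.024 and -0.016 m and linear speed of leg below 0.01 m/s), for 0.5 s.
At the end, for the whole second after the job is handed in: The fingers still press the leg; it pushes on each rail with over 3 N, its foot within 3 mm of the table, upright and square within 0.05 rad, centre 16 to 24 mm from each rail. The scraper lies flat in the slot, its front edge 45 mm or more past the mouth, untouched. Bystanders within 20 mm (all of step 1 and all of step 2); the arm keeps its last pose, push and grip.
It fails at once if the bolt, the brush or the red magnet is moved more than 20 mm (distance of any of bolt, brush, magnet from where it was at the start of the episode above 0.02 m).
It also fails if it takes over 72 s, if anything falls off the work surface, if the arm or the gripper's body presses on something with over 40 N, if the wrist force passes 120 N, or if a joint passes its speed limit or range.

## Working session

There is one attempt and no reset: what is moved stays moved. The work goes in short steps, Python scripts to look and compute and a tool call to move; the robot and the scene stay as the last step left them, time stands still between calls to the robot, and variables do not carry over. Pictures are saved under pics/ and viewed, at most 10 in all, crops included, and the job is handed in when it is done.

Besides the shell and the picture viewer there is one more tool, called after "Emit:" as name(argument=value, ...) on one line, values as JSON. move_arm: Moves the arm, as the interface text tells. Its arguments: {"type":"object","properties":{"steps":{"type":"array"}},"required":["steps"]}

```bash
mkdir -p pics; ls; cat > h.py <<'E'
from bench import *
import numpy as np, cv2
def cam(n):
    m=camera_model(n); R=cv2.Rodrigues(np.array(m["rvec"],float))[0]; return m,R,np.array(m["tvec"],float).ravel()
def cloud(n,depth):
    m,R,t=cam(n); v,u=np.mgrid[0:384,0:512]
    P=np.stack([(u-m["cx"])/m["fx"]*depth,(v-m["cy"])/m["fy"]*depth,depth],-1)
    W=(P-t)@R; W[depth<=0]=np.nan; return W
E
python3 - <<'E'
from h import *
o=get_obs(); print(o["tool_pos"],o["ee_rot"],o["width"],o["time"])
for n in("top","side"):
    p,d=snapshot(n); cv2.imwrite(f"pics/{n}.png",p[:,:,::-1]); np.savez(f"{n}.npz",p=p,W=cloud(n,d))
    W=np.load(f"{n}.npz")["W"]
    for t in("scraper","leg","dock","bolt","brush","magnet","frame"):
        for s in silhouettes(n,t):
            if s["score"]<.2: continue
            w=W[s["pixels"]]; print(n,t,round(s["score"],2),np.round(s["uv"]),s["pixels"].sum(),np.round(np.nanmedian(w,0),3),np.round(np.nanpercentile(w,98,axis=0),3),np.round(np.nanpercentile(w,2,axis=0),3))
E
```

```text
pics
[0.12511684 0.53505947 0.21832741] [-3.13945525e+00 -2.25005590e-04  2.91181214e+00] 0.09408735944119294 0.0
top scraper 0.93 [305. 281.] 1748 [ 0.3   -0.139  0.019] [ 0.352 -0.056  0.034] [ 0.248 -0.259  0.   ]
top scraper 0.74 [158. 268.] 1703 [0.322 0.223 0.02 ] [0.345 0.314 0.034] [0.29  0.096 0.009]
top scraper 0.72 [317. 173.] 775 [ 0.568 -0.168  0.015] [ 0.657 -0.129  0.026] [ 0.51  -0.21   0.005]
top leg 0.92 [210. 150.] 387 [0.612 0.106 0.057] [0.632 0.126 0.09 ] [0.59  0.085 0.001]
top leg 0.64 [172. 146.] 467 [0.62  0.199 0.051] [0.643 0.223 0.091] [ 0.593  0.174 -0.003]
top leg 0.55 [240. 167.] 197 [0.569 0.032 0.037] [0.587 0.048 0.064] [ 0.552  0.013 -0.002]
top dock 0.8 [103. 162.] 1646 [0.579 0.377 0.036] [0.619 0.425 0.086] [ 0.539  0.32  -0.001]
top bolt 0.59 [216. 206.] 224 [0.469 0.08  0.05 ] [0.486 0.099 0.077] [0.456 0.063 0.006]
top bolt 0.56 [289. 170.] 365 [ 0.58  -0.089  0.027] [ 0.702 -0.064  0.033] [ 0.47  -0.111 -0.002]
top brush 0.96 [192. 108.] 1098 [0.74  0.155 0.021] [0.772 0.288 0.029] [0.723 0.066 0.003]
top magnet 0.61 [364. 140.] 358 [ 0.663 
[... 515 characters left out ...]
644 0.218 0.089] [0.595 0.169 0.003]
side leg 0.79 [263. 175.] 489 [0.601 0.096 0.062] [0.634 0.126 0.09 ] [0.591 0.081 0.003]
side leg 0.73 [270. 195.] 260 [0.567 0.02  0.04 ] [0.588 0.044 0.063] [0.553 0.009 0.003]
side dock 0.74 [214. 151.] 811 [0.578 0.353 0.034] [0.659 0.497 0.079] [ 0.537  0.315 -0.001]
side bolt 0.89 [232. 198.] 340 [0.472 0.07  0.03 ] [0.512 0.132 0.075] [ 0.458  0.058 -0.001]
side brush 0.76 [288. 170.] 588 [0.739 0.147 0.019] [0.772 0.29  0.027] [0.723 0.057 0.001]
side magnet 0.76 [379. 247.] 353 [ 0.661 -0.298  0.014] [ 0.698 -0.273  0.017] [ 0.64  -0.317  0.001]
side frame 0.93 [364. 249.] 6933 [ 0.625 -0.36   0.03 ] [ 0.755 -0.081  0.172] [ 0.469 -0.457  0.   ]
```

```bash
python3 - <<'E'
import cv2
a=cv2.imread("pics/top.png")[60:330,40:470]; cv2.imwrite("pics/top2.png",cv2.resize(a,None,fx=1.85,fy=1.85,interpolation=cv2.INTER_CUBIC))
E
```

```text
(no output)
```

View pics/top2.png

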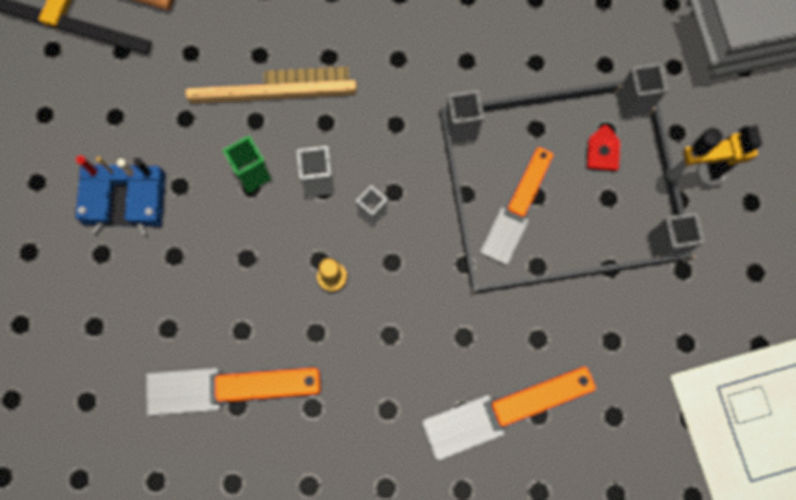

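View pics/side.png

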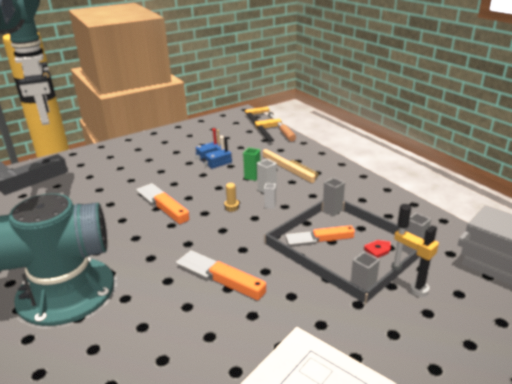

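Top crop: the small scraper is inside the frame, with its blade at crop (505,235) and handle at (540,160). The open corner is at (472,290), the large steel leg at (313,163), and the dock at (120,195) with its mouth facing the robot. The bolt is at (331,272). The side view agrees.

```bash
cat >> h.py <<'E'
def hit(n,uv,z,M=None):
    m,R,t=M or cam(n); uv=np.atleast_2d(uv).astype(float)
    x=(uv[:,0]-m["cx"])/m["fx"]; y=(uv[:,1]-m["cy"])/m["fy"]
    if n=="wrist":
        r=np.hypot(x,y); k=np.where(r>1e-9,np.sin(r)/np.maximum(r,1e-9),1); d=np.stack([x*k,y*k,np.cos(r)],-1)
    else: d=np.stack([x,y,np.ones_like(x)],-1)
    d=d@R; c=-R.T@t; s=(z-c[2])/d[:,2]; return c+d*s[:,None]
def rect(P):
    (c,s,a)=cv2.minAreaRect((P[:,:2]*1000).astype(np.float32)); return np.round(c,1),np.round(s,1),round(a,1)
E
python3 - <<'E'
from h import *
for n in("top","side"):
    f=np.load(n+".npz"); p=f["p"];W=f["W"]; hsv=cv2.cvtColor(p,cv2.COLOR_RGB2HSV).astype(int); h,s,v=hsv[...,0],hsv[...,1],hsv[...,2]
    box=lambda x0,x1,y0,y1,z0,z1:(W[...,0]>x0)&(W[...,0]<x1)&(W[...,1]>y0)&(W[...,1]<y1)&(W[...,2]>z0)&(W[...,2]<z1)
    def do(name,m,z):
        vu=np.argwhere(m); print(n,name,m.sum(),"depth",rect(W[m]),"ray",rect(hit(n,vu[:,::-1],z)), np.round(np.nanmedian(W[m][:,2]),4))
    sc=box(.49,.68,-.24,-.11,.0,.04)
    do("handle",sc&(s>150)&(h<25)&(W[...,2]>.018),.024)
    do("blade",sc&(s<60)&(v>130),.0115)
    do("leg",box(.57,.65,.07,.14,.082,.1),.09)
    do("dock",box(.5,.66,.3,.46,.03,.042)&(h>95)&(h<125)&(s>100),.038)
    do("bolt",box(.44,.51,.05,.11,.06,.1),.075)
    # rails: table-level far
    fr=box(.44,.8,-.46,-.05,.022,.036)&(v<90)&(s<100); print(n,"frame",fr.sum(),rect(W[fr]))
E
```

```text
top handle 343 depth (array([ 614.8, -187.8]), array([ 24.7, 101.8]), 65.4) ray (array([ 613.4, -187.1]), array([ 24.7, 101.2]), 65.4) 0.0223
top blade 410 depth (array([ 538.6, -153. ]), array([44.4, 70.7]), 64.2) ray (array([ 538.6, -152.9]), array([44.1, 70.2]), 64.3) 0.0096
top leg 100 depth (array([611.2, 106.5]), array([40.9, 40.1]), 9.2) ray (array([610.1, 106.1]), array([42.6, 40. ]), 9.3) 0.0876
top dock 951 depth (array([577.7, 373.1]), array([ 78. , 109.6]), 0.4) ray (array([576.6, 372.3]), array([ 77.8, 109.3]), 1.7) 0.0365
top bolt 105 depth (array([474.5,  81.4]), array([24.8, 26.2]), 0.3) ray (array([473.3,  80.7]), array([24.2, 26.3]), 1.7) 0.0724
top frame 793 (array([ 623. , -283.8]), array([261. , 404.8]), 10.6)
side handle 243 depth (array([ 614.7, -193.3]), array([25.7, 99.1]), 65.1) ray (array([ 612.1, -196.9]), array([29.3, 98. ]), 65.4) 0.0224
side blade 657 depth (array([ 589.2, -174.9]), array([179.9, 129.5]), 0.2) ray (array([ 579.9, -185.7]), array([178.4, 128.8]), 0.0) 0.002
side leg 96 depth (array([612.5, 103.3]), array([45.6, 45.9]), 5.9) ray (array([609.7,  96.6]), array([47.7, 51.9]), 7.2) 0.0871
side dock 295 depth (array([575.9, 371.5]), array([ 76.5, 116.1]), 5.6) ray (array([576.1, 363.2]), array([ 80.1, 118.1]), 0.7) 0.0362
side bolt 76 depth (array([477.1,  78.1]), array([25.2, 25.3]), 86.6) ray (array([469.9,  67.5]), array([48.2, 24.3]), 59.1) 0.0706
side frame 730 (array([ 621.3, -269.1]), array([262.8, 365.9]), 10.5)
```

```bash
cat > fr.py <<'E'
from h import *
def frame(n,p,M=None):
    # dark rail pixels intersected with plane z=.03
    g=cv2.cvtColor(p,cv2.COLOR_RGB2GRAY)
    v,u=np.mgrid[0:384,0:512]; X=hit(n,np.stack([u.ravel(),v.ravel()],1),.03,M).reshape(384,512,3)
    return g,X
f=np.load("top.npz"); p=f["p"];W=f["W"]; g,X=frame("top",p)
print(hit("top",[295,217],.03))
def fit(a,b,lo=.1,hi=.7):
    a=np.array(a);b=np.array(b);d=(b-a)/np.linalg.norm(b-a);nn=np.array([-d[1],d[0]]);L=np.linalg.norm(b-a)
    for k in range(4):
        s=(X[...,:2]-a)@d; t=(X[...,:2]-a)@nn
        m=(abs(t)<(.014 if k==0 else .008))&(s>lo*L)&(s<hi*L)&(W[...,2]>.017)&(W[...,2]<.04)&(g<110)
        q=X[m][:,:2]; c=q.mean(0); d2=np.linalg.svd(q-c)[2][0]; d=d2*np.sign(d2@d); nn=np.array([-d[1],d[0]]); a=c-d*((c-a)@d)
    t=(q-a)@nn; return a,d,m.sum(),t.std()
a=hit("top",[295,217],.03)[0,:2]
b1=hit("top",[40+690/1.85,60+257/1.85],.03)[0,:2]; b2=hit("top",[40+443/1.85,60+110/1.85],.03)[0,:2]
A,d1,c1,s1=fit(a,b1); B,d2,c2,s2=fit(a,b2)
print(a,b1,b2,A,d1,c1,s1,B,d2,c2,s2)
print("yaw from near",np.degrees(np.arctan2(d1[1],d1[0]))+90,"from left",np.degrees(np.arctan2(d2[1],d2[0])))
A=A+d2*.003; B=B+d1*.003   # centre line -> inner face
k=np.linalg.solve(np.stack([d1,-d2],1),B-A); print("corner",A+d1*k[0])
E
python3 fr.py
```

```text
[[ 0.45730316 -0.10824111  0.03      ]]
[ 0.45730316 -0.10824111] [ 0.51128126 -0.40119084] [ 0.71046762 -0.06596487] [ 0.45888372 -0.10792867] [ 0.19392639 -0.98101608] 191 0.002061188643022312 [ 0.45783195 -0.11110426] [0.98336928 0.18161735] 167 0.002108631460875396
yaw from near 11.182013179940554 from left 10.463980123529877
corner [ 0.4629842  -0.11320319]
```

Emit:
move_arm(steps=[0, 0, -0.02, 0.027, -0.042, 0, 1, 0, 0, -0.04, 0.054, -0.083, 0, 1, 0, 0, -0.06, 0.081, -0.125, 0, 1, 0, 0, -0.08, 0.108, -0.166, 0, 1, 0, 0, -0.1, 0.135, -0.207, 0, 1, 0, 0, -0.12, 0.162, -0.248, 0, 0.8, 0, 0, -0.14, 0.189, -0.289, 0, 0.8, 0, 0, -0.16, 0.216, -0.33, 0, 0.6, 0, 0, -0.18, 0.243, -0.371, 0, 0.6, 0, 0, -0.199, 0.27, -0.412, 0, 0.6, 0, 0, -0.199, 0.297, -0.453, 0, 0.6, 0, 0, -0.199, 0.324, -0.494, 0, 0.6])

```text
time: 2.0
tool_pos: [0.4501, 0.0396, 0.2199]
ee_rot: [3.141, 0.001, 2.712]
wrist_force: [0.1, -0.5, 0.2]
width: 0.0566
finger_force: 0.0
```

Emit:
move_arm(steps=[0, 0, 0, 0.027, -0.041, 0, 0.6, 0, 0, 0, 0.054, -0.082, 0, 0.6, 0, 0, 0, 0.081, -0.123, 0, 0.6, 0, 0, 0, 0.108, -0.164, 0, 0.6, 0, 0, 0, 0.13, -0.2, 0, 0.6, 0, 0, 0, 0.154, -0.224, -0.02, 0.6, 0, 0, 0, 0.154, -0.224, -0.04, 0.6, 0, 0, 0, 0.154, -0.224, -0.04, 0.6])

```text
time: 2.8
tool_pos: [0.6018, -0.1827, 0.1747]
ee_rot: [-3.141, -0.008, 2.711]
wrist_force: [-0.1, 0.8, -0.9]
width: 0.0563
finger_force: 0.0
```

```bash
python3 - <<'E'
from h import *
o=get_obs(); print(o["tool_pos"],o["ee_rot"],o["joint_positions"],o["width"],o["time"])
M=cam("wrist"); p,d=snapshot("wrist"); cv2.imwrite("pics/w1.png",p[:,:,::-1]); import pickle; pickle.dump((p,d,M),open("w1.pkl","wb"))
hsv=cv2.cvtColor(p,cv2.COLOR_RGB2HSV).astype(int); h,s,v=hsv[...,0],hsv[...,1],hsv[...,2]
for q in silhouettes("wrist","scraper"): 
    P=hit("wrist",np.argwhere(q["pixels"]&(s>150))[:,::-1],.024,M); print(q["score"],q["uv"],rect(P))
    P=hit("wrist",np.argwhere(q["pixels"]&(s<80))[:,::-1],.0115,M); print(rect(P))
for q in spot_point("wrist","scraper_grip"): print(q["score"],hit("wrist",q["uv"],.012,M))
for q in spot_point("wrist","frame"): print("frame",q["score"],q["uv"],hit("wrist",q["uv"],0,M))
E
```

```text
[ 0.60179817 -0.18270882  0.17471563] [-3.14141913 -0.00845158  2.71142751] [-3.84989747e-01  2.81117922e-01  1.23381381e+00  2.08753077e-04
  1.63511171e+00 -1.52560912e+00] 0.05630890569279186 2.8
0.93 [255.4, 150.7] (array([ 614.5, -187. ]), array([25. , 99.3]), 64.9)
(array([ 583.8, -172.7]), array([ 40.8, 166.9]), 65.4)
0.83 [118.5, 11.1] (array([ 341.7, -237.7]), array([48.9, 56.4]), 22.1)
(array([ 330.8, -259.9]), array([8.2, 7.8]), 15.4)
0.59 [[ 0.6039742  -0.18292547  0.012     ]]
frame 0.82 [259.2, 50.5] [[ 0.46443976 -0.11458822  0.        ]]
```

View pics/w1.png

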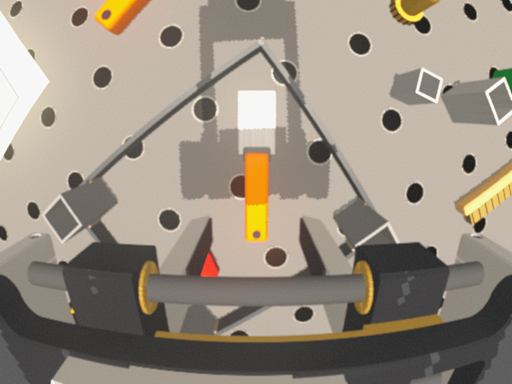

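Emit:
move_arm(steps=[0, 0, 0, 0.001, -0.001, -0.04, 0.6, 0, 0, 0, 0.001, -0.001, -0.08, 0.6, 0, 0, 0, 0.001, -0.001, -0.11, 0.6, 0, 0, 0, 0.001, -0.001, -0.13, 0.6, 0, 0, 0, 0.001, -0.001, -0.145, 0.6, 0, 0, 0, 0.001, -0.001, -0.153, 0.6, 0, 0, 0, 0.001, -0.001, -0.153, 0.6, 0, 0, 0, 0.001, -0.001, -0.153, 0.6])

```text
time: 3.8
tool_pos: [0.6053, -0.1837, 0.0282]
ee_rot: [3.141, 0.003, 2.713]
wrist_force: [-0.1, -0.1, -0.3]
width: 0.0562
finger_force: 0.0
```

Emit:
move_arm(steps=[0, 0, 0, 0, 0, -0.005, 0.6, 0, 0, 0, 0, 0, -0.01, 0.6, 0, 0, 0, 0, 0, -0.01, 0.3, 0, 0, 0, 0, 0, -0.01, 0.1, 0, 0, 0, 0, 0, -0.01, 0.1, 0, 0, 0, 0, 0, -0.01, 0.1, 0, 0, 0, 0, 0, -0.01, 0.1, 0, 0, 0, 0, 0, -0.01, 0.1])

```text
time: 4.6
tool_pos: [0.6044, -0.1835, 0.0167]
ee_rot: [3.141, 0.0, 2.713]
wrist_force: [0.6, 0.4, 0.5]
width: 0.0259
finger_force: 30.0
```

Emit:
move_arm(steps=[0, 0, 0, 0, 0, 0.03, 0.1, 0, 0, 0, 0, 0, 0.07, 0.1, 0, 0, 0, 0, 0, 0.11, 0.1, 0, 0, -0.12, -0.01, 0.028, 0.13, 0.1, 0, 0, -0.25, -0.021, 0.056, 0.13, 0.1, 0, 0, -0.38, -0.032, 0.084, 0.13, 0.1, 0, 0, -0.51, -0.043, 0.112, 0.13, 0.1, 0, 0, -0.64, -0.054, 0.14, 0.13, 0.1, 0, 0, -0.77, -0.065, 0.168, 0.13, 0.1, 0, 0, -0.9, -0.076, 0.196, 0.13, 0.1, 0, 0, -1.03, -0.087, 0.224, 0.13, 0.1, 0, 0, -1.16, -0.098, 0.252, 0.13, 0.1])

```text
time: 5.8
tool_pos: [0.5053, 0.0696, 0.146]
ee_rot: [-3.141, 0.0, 1.547]
wrist_force: [1.4, 0.2, -1.3]
width: 0.0259
finger_force: 30.0
```

Emit:
move_arm(steps=[0, 0, -0.13, -0.012, 0.03, 0, 0.1, 0, 0, -0.26, -0.024, 0.06, 0, 0.1, 0, 0, -0.39, -0.036, 0.09, 0, 0.1, 0, 0, -0.52, -0.048, 0.12, 0, 0.1, 0, 0, -0.65, -0.06, 0.15, 0, 0.1, 0, 0, -0.78, -0.072, 0.18, 0, 0.1, 0, 0, -0.91, -0.084, 0.21, 0, 0.1, 0, 0, -1.04, -0.096, 0.24, 0, 0.1, 0, 0, -1.17, -0.108, 0.27, 0, 0.1, 0, 0, -1.3, -0.12, 0.29, 0, 0.1, 0, 0, -1.43, -0.121, 0.303, 0, 0.1, 0, 0, -1.535, -0.121, 0.303, 0, 0.1])

```text
time: 7.0
tool_pos: [0.3842, 0.373, 0.1459]
ee_rot: [3.141, 0.001, 0.016]
wrist_force: [1.2, 0.7, -1.5]
width: 0.0258
finger_force: 30.0
```

Emit:
move_arm(steps=[0, 0, 0, 0, 0, 0, 0.1, 0, 0, 0, 0, 0, 0, 0.1, 0, 0, 0, 0, 0, 0, 0.1])

```text
time: 7.3
tool_pos: [0.3853, 0.3712, 0.1463]
ee_rot: [3.141, 0.0, 0.019]
wrist_force: [-0.6, -0.1, -1.4]
width: 0.0258
finger_force: 30.0
```

```bash
python3 - <<'E'
from h import *
o=get_obs(); print(o["tool_pos"],o["ee_rot"],o["joint_positions"],o["width"],o["time"])
M=cam("wrist"); p,d=snapshot("wrist"); cv2.imwrite("pics/w2.png",p[:,:,::-1]); 
hsv=cv2.cvtColor(p,cv2.COLOR_RGB2HSV).astype(int); h,s,v=hsv[...,0],hsv[...,1],hsv[...,2]
for q in silhouettes("wrist","scraper"): 
    print(q["score"],q["uv"])
    for z,m in((.14,s>150),(.127,s<80)):
        m=m&q["pixels"]
        if m.sum()>10: print(rect(hit("wrist",np.argwhere(m)[:,::-1],z,M)))
for q in silhouettes("wrist","dock"):
    print("dock",q["score"],q["uv"],rect(hit("wrist",np.argwhere(q["pixels"]&(h>95)&(h<125)&(s>100))[:,::-1],.038,M)))
for q in spot_point("wrist","dock"): print("dock",q["score"],q["uv"],hit("wrist",q["uv"],0,M))
E
```

```text
[0.38530935 0.37116333 0.14634006] [3.14123482e+00 3.09542247e-04 1.87011552e-02] [ 6.60771764e-01  8.01815835e-02  1.52370915e+00 -1.01260313e-04
  1.53816411e+00  2.21287021e+00] 0.025818547116360016 7.3
0.87 [254.7, 155.5]
(array([367.7, 371.3]), array([108.9,  27.9]), 1.0)
(array([398.6, 372. ]), array([193.8,  44.9]), 1.0)
0.58 [401.8, 239.0]
(array([380. , 244.2]), array([26.9, 84.3]), 5.8)
(array([372.5, 270.2]), array([ 31.8, 138.1]), 2.7)
dock 0.91 [255.8, 20.4] (array([552.5, 374.6]), array([ 43.7, 107.8]), 1.1)
dock 0.84 [254.9, 42.8] [[0.53790237 0.37512928 0.        ]]
```

View pics/w2.png

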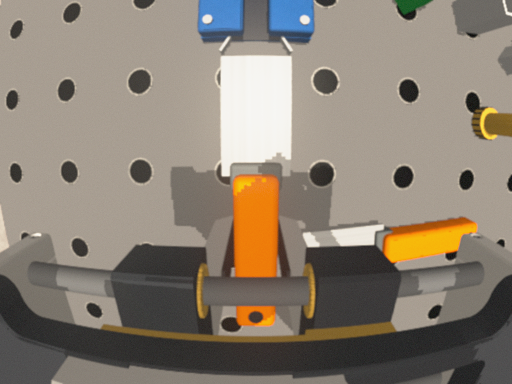

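Emit:
move_arm(steps=[0, 0, 0, 0, 0.002, -0.04, 0.1, 0, 0, 0, 0, 0.002, -0.08, 0.1, 0, 0, 0, 0, 0.002, -0.11, 0.1, 0, 0, 0, 0, 0.002, -0.122, 0.1, 0, 0, 0, 0, 0.002, -0.129, 0.1, 0, 0, 0, 0, 0.002, -0.129, 0.1, 0, 0, 0, 0, 0.002, -0.129, 0.1, 0, 0, 0, 0, 0.002, -0.129, 0.1])

```text
time: 8.3
tool_pos: [0.3864, 0.3744, 0.0192]
ee_rot: [-3.14, -0.003, 0.018]
wrist_force: [0.0, 0.2, -1.0]
width: 0.0259
finger_force: 30.0
```

Emit:
move_arm(steps=[0, 0, 0, 0.015, 0, 0, 0.1, 0, 0, 0, 0.03, 0, 0, 0.1, 0, 0, 0, 0.045, 0, 0, 0.1, 0, 0, 0, 0.055, 0, 0, 0.1, 0, 0, 0, 0.063, 0, 0, 0.1, 0, 0, 0, 0.07, 0, 0, 0.1, 0, 0, 0, 0.076, 0, 0, 0.1, 0, 0, 0, 0.082, 0, 0, 0.1, 0, 0, 0, 0.088, 0, 0, 0.1, 0, 0, 0, 0.094, 0, 0, 0.1, 0, 0, 0, 0.097, 0, 0, 0.1, 0, 0, 0, 0.097, 0, 0, 0.1])

```text
time: 9.5
tool_pos: [0.4827, 0.3736, 0.0175]
ee_rot: [3.142, -0.0, 0.018]
wrist_force: [-0.3, -0.0, -1.9]
width: 0.0263
finger_force: 30.0
```

```bash
cat > sc.py <<'E'
from h import *
o=get_obs(); print(o["tool_pos"],o["wrist_force"],o["wrist_torque"],o["width"],o["time"])
M=cam("wrist"); p,d=snapshot("wrist"); cv2.imwrite("pics/w3.png",p[:,:,::-1])
hsv=cv2.cvtColor(p,cv2.COLOR_RGB2HSV).astype(int); h,s,v=hsv[...,0],hsv[...,1],hsv[...,2]
for q in silhouettes("wrist","scraper"):
    m=(s>150)&(h<25)&q["pixels"]
    if m.sum()>10: P=hit("wrist",np.argwhere(m)[:,::-1],.024,M); print(q["score"],q["uv"],rect(P),P[:,0].max())
for q in silhouettes("wrist","dock"):
    print("dock",q["score"],rect(hit("wrist",np.argwhere(q["pixels"]&(h>95)&(h<125)&(s>100))[:,::-1],.038,M)))
for q in spot_point("wrist","dock"): print("dock",q["score"],q["uv"],hit("wrist",q["uv"],0,M))
for q in spot_point("wrist","scraper"): print("scr",q["score"],q["uv"],hit("wrist",q["uv"],0,M))
E
python3 sc.py
```

```text
[0.48267846 0.3735504  0.01751947] [-0.28965471 -0.00770944 -1.86450734] [-0.00987586  0.12504826 -0.005617  ] 0.0263349637609225 9.5
0.7 [253.8, 170.0] (array([471.4, 373.9]), array([100.7,  25.6]), 1.0) 0.5219209113712683
dock 0.72 (array([578.7, 375. ]), array([ 75.8, 107.7]), 0.4)
scr 0.93 [254.2, 60.8] [[0.58852509 0.37677791 0.        ]]
```

View pics/w3.png

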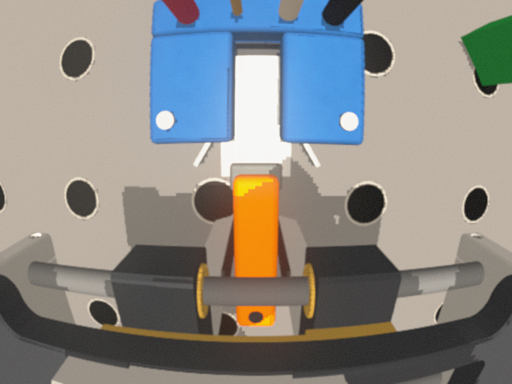

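The blade is straight in the slot with its tip at row 55, and only a small dark gap is left to the slot's end at row 45. I'll nudge it 3 mm further, lower it and release.

Emit:
move_arm(steps=[0, 0, 0, 0.001, 0, 0, 0.1, 0, 0, 0, 0.002, 0, -0.001, 0.1, 0, 0, 0, 0.003, 0, -0.001, 0.1, 0, 0, 0, 0.003, 0, -0.001, 0.1])

```text
time: 10.15
tool_pos: [0.4854, 0.3736, 0.0166]
ee_rot: [-3.141, -0.0, 0.018]
wrist_force: [0.1, -0.0, -1.2]
width: 0.0255
finger_force: 30.0
```

Emit:
move_arm(steps=[0, 0, 0, 0, 0, 0, 0.3, 0, 0, 0, 0, 0, 0, 0.6, 0, 0, 0, 0, 0, 0, 0.6, 0, 0, 0, 0, 0, 0, 0.6, 0, 0, 0, 0, 0, 0.03, 0.6, 0, 0, 0, 0, 0, 0.07, 0.6, 0, 0, 0, 0, 0, 0.11, 0.6, 0, 0, 0, 0, 0, 0.15, 0.6, 0, 0, 0, 0, 0, 0.15, 0.6])

```text
time: 11.05
tool_pos: [0.4884, 0.3756, 0.175]
ee_rot: [-3.134, -0.013, 0.018]
wrist_force: [0.5, -0.0, 0.0]
width: 0.0567
finger_force: 0.0
```

```bash
sed -i 's/w3.png/w4.png/' sc.py; python3 sc.py
```

```text
[0.4884411  0.37559217 0.17499733] [ 0.54825924 -0.01482842  0.01444084] [-0.03513399  0.15211818 -0.01772617] 0.056701854834268595 11.05
0.76 [308.1, 320.7] (array([326.5,  97.8]), array([20.,  4.]), 4.3) 0.3364326873314951
0.65 [256.4, 163.2] (array([474.2, 373.8]), array([99.5, 25. ]), 0.7) 0.5239747921272272
dock 0.85 (array([579. , 374.7]), array([ 76. , 107.5]), 0.6)
dock 0.84 [259.4, 138.4] [[0.53952009 0.37384721 0.        ]]
scr 0.93 [256.8, 93.6] [[0.59101012 0.37777053 0.        ]]
```

Emit:
move_arm(steps=[0, 0, 0.14, 0, -0.02, 0.02, 0.6, 0, 0, 0.28, 0.01, -0.045, 0.03, 0.6, 0, 0, 0.42, 0.022, -0.07, 0.03, 0.6, 0, 0, 0.56, 0.035, -0.095, 0.03, 0.6, 0, 0, 0.7, 0.048, -0.12, 0.03, 0.6, 0, 0, 0.84, 0.06, -0.145, 0.03, 0.6, 0, 0, 0.98, 0.072, -0.17, 0.03, 0.6, 0, 0, 1.12, 0.085, -0.195, 0.03, 0.6, 0, 0, 1.26, 0.098, -0.22, 0.03, 0.6, 0, 0, 1.4, 0.11, -0.245, 0.03, 0.6, 0, 0, 1.54, 0.12, -0.26, 0.03, 0.6, 0, 0, 1.68, 0.125, -0.267, 0.03, 0.6])

```text
time: 12.5
tool_pos: [0.6101, 0.1046, 0.1936]
ee_rot: [-3.137, 0.0, 1.701]
wrist_force: [0.4, 0.6, 0.1]
width: 0.0566
finger_force: 0.0
```

Emit:
move_arm(steps=[0, 0, 0.033, 0, 0, 0, 0.6, 0, 0, 0.033, 0, 0, 0, 0.6, 0, 0, 0.033, 0, 0, 0, 0.6, 0, 0, 0.033, 0, 0, 0, 0.6])

```text
time: 12.9
tool_pos: [0.6099, 0.1068, 0.1956]
ee_rot: [-3.14, -0.0, 1.731]
wrist_force: [0.5, -0.7, 0.6]
width: 0.0566
finger_force: 0.0
```

```bash
python3 - <<'E'
from h import *
o=get_obs(); print(o["tool_pos"],o["ee_rot"],o["joint_positions"],o["width"],o["time"])
M=cam("wrist"); p,d=snapshot("wrist"); cv2.imwrite("pics/w5.png",p[:,:,::-1])
np.savez("w5.npz",p=p,d=d)
for q in silhouettes("wrist","leg"):
    # top rim: pixels whose depth puts them near z=.09
    m,R,t=M; v,u=np.mgrid[0:384,0:512]; X=hit("wrist",np.stack([u.ravel(),v.ravel()],1),.09,M).reshape(384,512,3)
    dz=(X@R.T+t)[...,2]; k=q["pixels"]&(abs(d-dz)<.006)&(d>0)
    print(q["score"],q["uv"],k.sum(), rect(X[k]) if k.sum()>10 else "")
for q in spot_point("wrist","frame"): print("frame",q["score"],hit("wrist",q["uv"],0,M))
for q in spot_point("wrist","leg"): print("leg",q["score"],hit("wrist",q["uv"],0,M))
E
```

```text
[0.60987911 0.1067937  0.19563544] [-3.14020167e+00 -1.47019815e-04  1.73064382e+00] [ 8.17858759e-02  2.48040129e-01  1.23318495e+00  3.82581059e-05
  1.66176578e+00 -7.80582726e-02] 0.05662251832486592 12.9
0.91 [216.8, 243.7] 0 
0.71 [289.1, 94.8] 607 (array([619.9, 199.4]), array([40.6, 40.2]), 32.7)
0.56 [256.8, 194.6] 596 (array([612.3, 107.2]), array([39.9, 40.8]), 9.2)
0.48 [265.4, 311.8] 0 
leg 0.97 [[0.57038512 0.03013936 0.        ]]
leg 0.89 [[0.61357514 0.10792052 0.        ]]
leg 0.6 [[0.61831815 0.19893491 0.        ]]
```

View pics/w5.png

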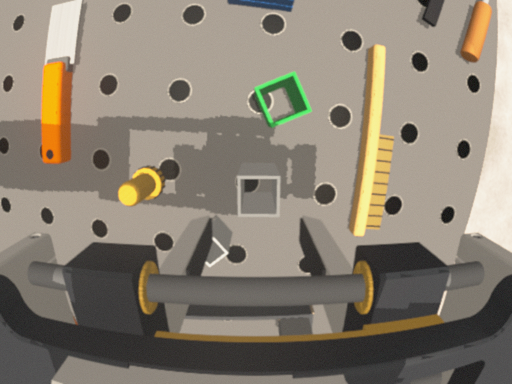

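Emit:
move_arm(steps=[0, 0, 0, 0.002, 0, -0.04, 0.6, 0, 0, 0, 0.002, 0, -0.08, 0.6, 0, 0, 0, 0.002, 0, -0.115, 0.6, 0, 0, 0, 0.002, 0, -0.137, 0.6, 0, 0, 0, 0.002, 0, -0.147, 0.6, 0, 0, 0, 0.002, 0, -0.147, 0.6, 0, 0, 0, 0.002, 0, -0.147, 0.4, 0, 0, 0, 0.002, 0, -0.147, 0.3, 0, 0, 0, 0.002, 0, -0.147, 0.3, 0, 0, 0, 0.002, 0, -0.147, 0.3, 0, 0, 0, 0.002, 0, -0.147, 0.3])

```text
time: 14.2
tool_pos: [0.6132, 0.1066, 0.0518]
ee_rot: [3.139, 0.0, 1.731]
wrist_force: [-0.5, -0.3, 5.6]
width: 0.0399
finger_force: 30.0
```

Emit:
move_arm(steps=[0, 0, 0, 0, 0, 0.03, 0.3, 0, 0, 0, 0, 0, 0.07, 0.3, 0, 0, 0, 0, 0, 0.11, 0.3, 0, 0, 0.005, -0.01, -0.02, 0.12, 0.3, 0, 0, 0.01, -0.025, -0.05, 0.12, 0.3, 0, 0, 0.015, -0.043, -0.09, 0.12, 0.3, 0, 0, 0.02, -0.061, -0.13, 0.12, 0.3, 0, 0, 0.025, -0.08, -0.17, 0.12, 0.3, 0, 0, 0.028, -0.097, -0.207, 0.12, 0.3, 0, 0, 0.028, -0.11, -0.235, 0.12, 0.3, 0, 0, 0.028, -0.1145, -0.2445, 0.12, 0.3, 0, 0, 0.028, -0.1145, -0.2445, 0.12, 0.3])

```text
time: 15.4
tool_pos: [0.4972, -0.1388, 0.1691]
ee_rot: [-3.141, -0.001, 1.756]
wrist_force: [1.2, 0.6, -2.2]
width: 0.0401
finger_force: 30.0
```

```bash
cat > fc.py <<'E'
from h import *
o=get_obs(); print(o["tool_pos"],o["ee_rot"],o["wrist_force"],o["width"],o["time"])
M=cam("wrist"); p,d=snapshot("wrist"); cv2.imwrite("pics/w6.png",p[:,:,::-1])
g=cv2.cvtColor(p,cv2.COLOR_RGB2GRAY); m,R,t=M
v,u=np.mgrid[0:384,0:512]; X=hit("wrist",np.stack([u.ravel(),v.ravel()],1),.03,M).reshape(384,512,3)
dz=(X@R.T+t)[...,2]; top=(abs(d-dz)<.008)&(d>0)
def fit(a,d,lo,hi):
    a=np.array(a);d=np.array(d);
    for k in range(5):
        nn=np.array([-d[1],d[0]]); s=(X[...,:2]-a)@d; tt=(X[...,:2]-a)@nn
        q=X[top&(abs(tt)<(.012 if k==0 else .006))&(s>lo)&(s<hi)][:,:2]
        c=q.mean(0); e=np.linalg.svd(q-c,full_matrices=False)[2][0]; d=e*np.sign(e@d); nn=np.array([-d[1],d[0]]); a=c-d*((c-a)@d)
    return a,d,len(q),((q-a)@nn).std()
c0=[.460,-.110]
A,d1,n1,s1=fit(c0,[.187,-.982],.01,.22); B,d2,n2,s2=fit(c0,[.982,.187],.01,.2)
print(n1,s1,n2,s2,"yaw near",np.degrees(np.arctan2(d1[1],d1[0]))+90,"left",np.degrees(np.arctan2(d2[1],d2[0])))
A=A+d2*.003;B=B+d1*.003; k=np.linalg.solve(np.stack([d1,-d2],1),B-A); print("corner",A+d1*k[0])
for q in spot_point("wrist","frame"): print("frame",q["score"],q["uv"],hit("wrist",q["uv"],0,M))
# leg rim in hand
zt=o["tool_pos"][2]-.0518+.09
X=hit("wrist",np.stack([u.ravel(),v.ravel()],1),zt,M).reshape(384,512,3); dz=(X@R.T+t)[...,2]
for q in silhouettes("wrist","leg"):
    k=q["pixels"]&(abs(d-dz)<.006)&(d>0); print("leg",q["score"],q["uv"],k.sum(),rect(X[k]) if k.sum()>10 else "")
E
python3 fc.py
```

```text
[ 0.49721962 -0.13881376  0.1690689 ] [-3.14145885e+00 -5.54608058e-04  1.75618504e+00] [ 1.16972174  0.55463219 -2.24656605] 0.04005165844634809 15.4
278 0.0019037237706468963 1150 0.0020690990949357732 yaw near 10.703412126240963 left 10.552788403492729
corner [ 0.46610987 -0.1136731 ]
frame 0.84 [232.5, 153.1] [[ 0.46557382 -0.11083118  0.        ]]
leg 0.92 [254.4, 234.0] 1474 (array([ 495.6, -129.7]), array([40.1, 26.2]), 10.7)
leg 0.56 [355.4, 46.8] 0
```

View pics/w6.png

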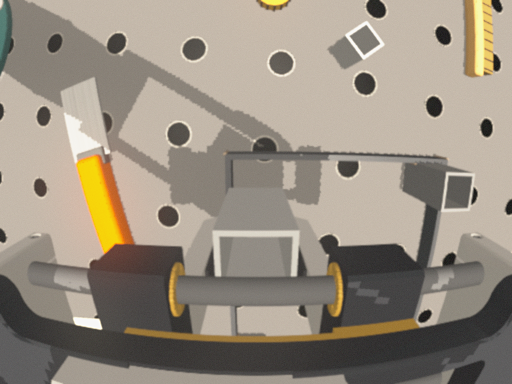

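Emit:
move_arm(steps=[0, 0, 0, 0.002, 0, -0.03, 0.3, 0, 0, 0, 0.002, 0, -0.06, 0.3, 0, 0, 0, 0.002, 0, -0.085, 0.3, 0, 0, 0, 0.002, 0, -0.1, 0.3, 0, 0, 0, 0.002, 0, -0.11, 0.3, 0, 0, 0, 0.002, 0, -0.115, 0.3, 0, 0, 0, 0.002, 0, -0.118, 0.3, 0, 0, 0, 0.002, 0, -0.119, 0.3, 0, 0, 0, 0.002, 0, -0.119, 0.3, 0, 0, 0, 0.002, 0, -0.119, 0.3])

```text
time: 16.55
tool_pos: [0.5005, -0.1378, 0.0518]
ee_rot: [3.139, 0.0, 1.759]
wrist_force: [-1.5, 1.6, 0.6]
width: 0.04
finger_force: 30.0
```

Emit:
move_arm(steps=[0, 0, 0, 0, 0, 0, 0.3, 0, 0, 0, 0, 0, 0, 0.3, 0, 0, 0, 0, 0, 0, 0.3])

```text
time: 16.85
tool_pos: [0.5006, -0.1379, 0.0517]
ee_rot: [3.139, 0.0, 1.759]
wrist_force: [-0.9, 2.9, 5.5]
width: 0.0397
finger_force: 30.0
```

Emit:
move_arm(steps=[0, 0, 0, -0.002, 0.001, 0, 0.3, 0, 0, 0, -0.004, 0.002, 0, 0.3, 0, 0, 0, -0.006, 0.004, 0, 0.3, 0, 0, 0, -0.008, 0.005, 0, 0.3, 0, 0, 0, -0.0094, 0.0064, 0, 0.3, 0, 0, 0, -0.0094, 0.0064, 0, 0.3, 0, 0, 0, -0.0094, 0.0064, 0, 0.3])

```text
time: 17.55
tool_pos: [0.4914, -0.1327, 0.0518]
ee_rot: [3.139, 0.003, 1.759]
wrist_force: [3.1, -2.9, 6.0]
width: 0.0399
finger_force: 30.0
```

Emit:
move_arm(steps=[0, 0, 0, -0.001, 0.0008, 0, 0.3, 0, 0, 0, -0.002, 0.0016, 0, 0.3, 0, 0, 0, -0.0024, 0.0016, 0, 0.3, 0, 0, 0, -0.0024, 0.0016, 0, 0.3])

```text
time: 17.95
tool_pos: [0.4896, -0.1311, 0.0518]
ee_rot: [3.138, 0.004, 1.759]
wrist_force: [5.6, -2.5, 4.6]
width: 0.04
finger_force: 30.0
```

Emit:
move_arm(steps=[0, 0, 0, -0.001, 0.0006, 0, 0.3, 0, 0, 0, -0.0018, 0.0012, 0, 0.3, 0, 0, 0, -0.0018, 0.0012, 0, 0.3, 0, 0, 0, -0.0018, 0.0012, 0, 0.3])

```text
time: 18.35
tool_pos: [0.4894, -0.1309, 0.0519]
ee_rot: [3.134, 0.006, 1.759]
wrist_force: [9.0, -5.4, 0.8]
width: 0.0397
finger_force: 30.0
```

Emit:
move_arm(steps=[0, 0, 0, -0.001, 0.0006, 0, 0.3, 0, 0, 0, -0.0018, 0.0012, 0, 0.3, 0, 0, 0, -0.0018, 0.0012, 0, 0.3, 0, 0, 0, -0.0018, 0.0012, 0, 0.3])

```text
time: 18.75
tool_pos: [0.4892, -0.1299, 0.0521]
ee_rot: [3.131, 0.008, 1.759]
wrist_force: [12.3, -4.4, -2.1]
width: 0.04
finger_force: 30.0
```

```bash
sed -i 's/w6.png/w7.png/' fc.py; python3 fc.py
```

```text
[ 0.48915285 -0.12993995  0.05206264] [3.13063578 0.00774459 1.75860898] [12.2593839  -4.41990541 -2.07367888] 0.04002194137945368 18.75
367 0.002351480335094858 2894 0.0025136113572711374 yaw near 3.6755643998778424 left 10.98982576759279
corner [ 0.47871963 -0.11167797]
frame 0.93 [228.5, 184.7] [[ 0.46593424 -0.11252116  0.        ]]
leg 0.95 [255.2, 237.0] 1460 (array([ 487.2, -120.8]), array([40.1, 25.9]), 10.4)
leg 0.78 [417.4, 29.6] 0
```

View pics/w7.png

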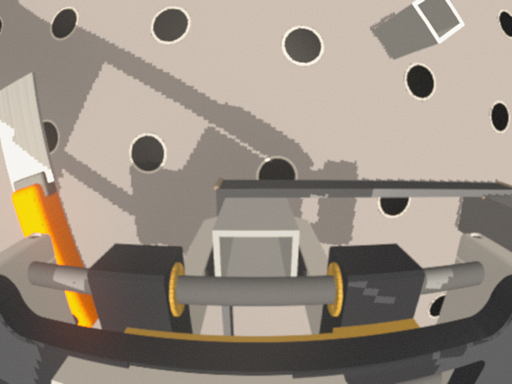

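The picture shows the leg tight in the corner in x. Its +y face ends at the left rail (row ~197), and that contact isn't proven yet, so I'll press further in +y.

Emit:
move_arm(steps=[0, 0, 0, -0.0002, 0.001, 0, 0.3, 0, 0, 0, -0.0004, 0.002, 0, 0.3, 0, 0, 0, -0.0004, 0.002, 0, 0.3, 0, 0, 0, -0.0004, 0.002, 0, 0.3])

```text
time: 19.3
tool_pos: [0.4891, -0.1297, 0.0521]
ee_rot: [3.13, 0.012, 1.758]
wrist_force: [13.7, -9.2, -2.2]
width: 0.0398
finger_force: 30.0
```

Emit:
move_arm(steps=[0, 0, 0, -0.0002, 0.001, 0, 0.3, 0, 0, 0, -0.0004, 0.002, 0, 0.3, 0, 0, 0, -0.0004, 0.002, 0, 0.3, 0, 0, 0, -0.0004, 0.002, 0, 0.3])

```text
time: 19.7
tool_pos: [0.489, -0.1295, 0.0523]
ee_rot: [3.13, 0.015, 1.758]
wrist_force: [13.6, -13.6, -4.9]
width: 0.0397
finger_force: 30.0
```

Emit:
move_arm(steps=[0, 0, 0, -0.001, -0.0002, 0, 0.3, 0, 0, 0, -0.0015, -0.0003, 0, 0.3, 0, 0, 0, -0.0015, -0.0003, 0, 0.3, 0, 0, 0, -0.0015, -0.0003, 0, 0.3, 0, 0, 0, -0.0015, -0.0003, 0, 0.3, 0, 0, 0, -0.0015, -0.0003, 0, 0.3, 0, 0, 0, -0.0015, -0.0003, 0, 0.3, 0, 0, 0, -0.0015, -0.0003, 0, 0.3, 0, 0, 0, -0.0015, -0.0003, 0, 0.3, 0, 0, 0, -0.0015, -0.0003, 0, 0.3])

```text
time: 20.7
tool_pos: [0.4889, -0.1294, 0.0523]
ee_rot: [3.127, 0.015, 1.758]
wrist_force: [16.9, -12.0, -6.2]
width: 0.0398
finger_force: 30.0
```

```bash
python3 - <<'E'
from h import *
o=get_obs(); print(o["tool_pos"],o["ee_rot"],o["wrist_force"],o["wrist_torque"])
for n in("top","side"):
    p,d=snapshot(n); W=cloud(n,d); cv2.imwrite(f"pics/{n}_end.png",p[:,:,::-1])
    for t in("leg","scraper","bolt","brush","magnet"):
        for s in silhouettes(n,t):
            if s["score"]<.3: continue
            print(n,t,round(s["score"],2),np.round(np.nanmedian(W[s["pixels"]],0),3))
M=cam("wrist");p,d=snapshot("wrist"); m,R,t=M;v,u=np.mgrid[0:384,0:512]
# leg +y face normal from the wrist depth
q=silhouettes("wrist","leg")[0]; x=(u-m["cx"])/m["fx"];y=(v-m["cy"])/m["fy"];r=np.hypot(x,y);k=np.sinc(r/np.pi)/np.cos(r)
P=(np.stack([x*k*d,y*k*d,d],-1)-t)@R
w=P[q["pixels"]&(d>0)&(v<225)&(v>203)&(u>225)&(u<285)]; w=w[(w[:,2]>.03)&(w[:,2]<.085)]
c=w.mean(0); e=np.linalg.svd(w-c,full_matrices=False)[2][2]; print(len(w),c,"normal",e,"resid",((w-c)@e).std())
E
```

```text
[ 0.4888803  -0.12942384  0.05233241] [3.12693743 0.01513024 1.75767604] [ 16.94272565 -12.00186071  -6.19404162] [-2.637097   -3.4527514  -0.13119492]
top leg 0.76 [0.618 0.2   0.049]
top leg 0.66 [0.569 0.028 0.04 ]
top leg 0.37 [ 0.619 -0.081  0.027]
top scraper 0.84 [0.322 0.225 0.021]
top scraper 0.76 [ 0.326 -0.211  0.03 ]
top scraper 0.57 [0.495 0.373 0.018]
top bolt 0.61 [0.469 0.08  0.049]
top brush 0.59 [0.74  0.157 0.021]
top magnet 0.91 [ 0.664 -0.291  0.013]
side leg 0.81 [0.61  0.187 0.058]
side leg 0.59 [ 0.495 -0.149  0.063]
side scraper 0.9 [0.32  0.175 0.019]
side scraper 0.81 [0.472 0.362 0.015]
side scraper 0.6 [ 0.307 -0.18   0.019]
side bolt 0.79 [0.473 0.07  0.03 ]
side bolt 0.74 [0.479 0.362 0.015]
side brush 0.62 [0.766 0.107 0.02 ]
side magnet 0.69 [ 0.626 -0.361  0.03 ]
side magnet 0.64 [ 0.663 -0.298  0.013]<stdin>:14: RuntimeWarning: Mean of empty slice.
  ret = um.true_divide(
Traceback (most recent call last):
IndexError: index 2 is out of bounds for axis 0 with size 0
```

```bash
python3 - <<'E'
from h import *
p,_=snapshot("wrist"); cv2.imwrite("pics/w8.png",p[:,:,::-1])
a=cv2.imread("pics/w6.png",0).astype(np.float32)
for n in("w7","w8"):
    b=cv2.imread(f"pics/{n}.png",0).astype(np.float32); s=np.s_[224:242,206:306]
    print(n,cv2.phaseCorrelate(a[s].copy(),b[s].copy()),[int(np.argmax(x[222:245,235:275].mean(1)))+222 for x in(a,b)])
E
```

```text
w7 ((0.015806251991229203, 0.10003858183449843), 0.9557300196753608) [232, 232]
w8 ((-0.09525342424873173, 0.03694061372489976), 0.9989839839935303) [232, 232]
```

The leg hasn't shifted in the grip and is tilted about 0.02 rad with the tool. Each rail takes about 14 N, the scraper is home and the bystanders haven't moved, so I'm handing in.

```bash
python3 -c "
from bench import *
print(close_job())"
```

```text
the job is handed in; nothing more can be done
None
```

The job is handed in, though no verdict came back: the scraper is home in the dock (about 54 mm past the mouth) and let go, and the leg is still held in the open corner, tilted about 0.02 rad, pushed toward each rail with about 14 N (worked out from the wrist force).

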